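# Pack the knife handles in the slide-lid case

## Robot

A 6-joint arm with a two-finger parallel gripper is mounted at the origin on the work surface. World frame = base frame: x ahead of the robot, y to its left, z up, the work surface at z = 0. Lengths are in mm, angles in rad, forces in N, time in s.
With the tool pointing down it reaches from about 350 to 800 mm from the base axis. Payload 7.3 kg.
Tool frame: the origin (TCP) lies midway between the tips of the shut fingers; the grasp point (between the pads) lies 19 mm behind it; z points along the fingers, y is the line along which they close (so a half turn about z gives the same grasp; the last joint's range is limited). The gripper opens to 85 mm and grips with 20 to 120 N. Pads are 22 mm wide; open, the fingers measure 114 mm over their backs; the gripper's body (76 mm by 85 mm) begins 54 mm behind the grasp point. The pads swing forward as they close: fully open they stand 13 mm farther back than shut.
Start: joints at [-0.146, 0.342, 1.524, -0, 1.275, -0.146], TCP at [525.019, 0.02, 231.322] pointing down, gripper open.
Joint ranges: [-2.53, 2.53], [-0.77, 2.02], [0.04, 2.7], [-1, 4.14], [0.28, 2.66], [-3.11, 3.11]. Speed limits (rad/s): [2.57, 2.57, 3.14, 3.14, 3.14, 3.14].

## Interface

Orientations are given as [roll, pitch, yaw] about the fixed x, y, z axes, in that order (R = Rz(yaw) Ry(pitch) Rx(roll)).
In Python, from bench import env gives the robot as it stands. The module is installed in compiled form; this text tells all that it offers.
- The arm moves only by the tool send_rows, never from a script. Its argument "commands" is a list of rows, each a list of 7 numbers: the opening, from 0 (shut) to 1 (fully open), then the shift along the tool's x, y, z in mm, then the turn, a rotation vector about the tool's x, y, z in degrees. In form: [[jaw, dx, dy, dz, ax, ay, az], ...]. A call has 1 to 12 rows; each row shifts and turns the commanded pose from where the row before left it, along the tool's axes as they then stand; what a row does not reach is not made up. A row lasts 1/8 s, in which the tool goes at most 62.5 mm and 10.7 degrees, less where a joint would pass 70% of its speed; a pose out of reach is approached as far as the arm can. A call is refused whole if a number of a shift passes 62.5 or a number of a turn 10.7, either way. A call with a gripper value outside its range is refused whole. The fingers move at their own pace and stop on an object; "newtons" is the grip in N (left out, the last holds). Time passes only in rows, so rows that do not move let the fingers close. It gives the time, the measured TCP pose, the force, the opening and the grip force at its end, in the units of the state.
- env.get_obs(): the state, without advancing time (a new reading comes with each control period).
- env.get_image(name): name is "scene" or "side" or "wrist"; returns the picture (400x640x3 uint8, red, green, blue); there is no depth.
- env.get_calibration(name): a dict with "camera_matrix" (3x3 intrinsics, pixels), "distortion" ([k1, k2, p1, p2, k3] as OpenCV has them; the pictures are not rectified), "cam_to_world" (4x4, takes a point from camera to world coordinates). Camera axes: x right, y down, z forward; pixel columns grow to the right and rows downward; lengths in mm; the calibration is good to about 2 mm. A picture is of the moment at which its call begins: read the wrist's pose just before it. get_calibration takes no time and is no camera call; for the wrist camera it gives the pose at the moment of the call.
- env.job_done(): hands the job in; it is judged then, once.
Trained networks look in the newest picture that a camera, given by its name, has taken for a name from the list of things; names that differ only in an ending like _2 or _b are one class to them, and where a whole thing is asked for, a point or a joint stands for the part that bears it (a point fixed in the world has none). Each returns a list of dicts, best first, with "confidence" (0 to 1); they miss things now and then, are a little off and sometimes report something else, mostly with a low value. They report only what shows in the picture. A call takes as long as a camera call. They do not tell look-alikes from the thing itself.
- env.find_in(camera, label): "location" ([column, row] as shares, 0 to 1, of the picture: columns of its width, rows of its height, amid what is visible of it).
- env.regions_of(camera, label): "region" (400x640 bool, what is visible of it) and "location" ([column, row] as shares, 0 to 1, of the picture: columns of its width, rows of its height, amid what is visible of it).
- env.mark_of(camera, label): "location" ([column, row] as shares, 0 to 1, of the picture: columns of its width, rows of its height: a listed point, or the origin of a listed thing).
The state is a dict: "time_s": time; "joints": joint angles; "qd": joint speeds; "tau": joint torques, N m; "ee_pos": TCP position; "tcp_rot": TCP orientation; "contact_force": force on the tool from outside, world axes, zero at the start; "torque": the same for the moment, N m; "grip_width": finger opening in mm; "finger_force": force on a finger pad.
Only numpy, scipy, OpenCV 4.12 (cv2) and the standard library are available. Lean on these libraries where they do the work, as an engineer would, in place of code of your own. Each camera call takes 0.05 s, during which the arm holds its last target. There are 200 camera calls.

## Task

Slide open the lid of the wooden case, lift only the top tray off the pile of trays and set it down level in the case, then lay every knife handle that lies loose on the mat flat on the floor of that tray, lengthwise alongside its grip rib and not on top of one another. When all are in, slide the case lid fully shut; leave the other two trays in their pile and do not disturb the hammer or the whetstone.

Things in the scene. Friction and masses are not known exactly. Their poses are not given: they have to be found in the camera images.
- tray_top: Top tray of the pile: wooden, 134 (x) by 230 (y) mm, about 0.3 kg. Floor top 28 mm above the origin, rims 5 mm thick up to 36 mm; inside 124 by 220 mm, halved by the grip rib. Two runners 24 mm high under the floor at y = +-100 mm. Origin: middle of the underside (foot of the runners); z up.
- rib (a point): Middle of the top edge of tray_top's grip rib, 50 mm above the tray's origin. The rib is 10 mm thick (tray y), runs along tray x from rim to rim and stands 22 mm above the tray floor: pinch it across y to lift the tray in balance.
- tray_mid: Middle tray of the pile; same make and origin as tray_top, which stands with its runners on this tray's floor, inside the rims, 4 mm of play, 28 mm higher. It stays.
- tray_low: Lowest tray of the pile, standing loose on the mat on one side of the robot; same make and origin; the middle tray is nested in it the same way. It stays.
- case: Open plywood case fixed to the bench on the other side of the robot: 160 (x) by 256 (y) mm outside, walls 6 mm thick, top at 62 mm; floor top at 6 mm; inside 148 by 244 mm: a tray goes in with 7 mm of play all round, its x along the case's x, either way round. Origin: middle of the underside; x points away from the robot. Lid rails along both long sides, x -80 to +235, y +-128.5 mm, top at 78 mm.
- lid (a joint): Sliding lid of the case, a board 160 by 248 by 6 mm, underside 64 mm above the case's origin. 0 m = fully shut; grows as it slides along the case's +x (away from the robot) to the stop at 0.16 m = fully open, near edge then at case x = +80 mm. Starts partly open, too little for a tray. Stays where left; takes 2 to 4 N.
- lid_grip (a point): Middle of the grip bar on the lid, near the lid's near edge: bar 12 mm thick (case x), 70 mm long (case y), 22 mm high. The point is 81 mm above the case's underside, the bar's top 92 mm. Travels with the lid: at joint 0 it is at x = -60 mm, y = 0 of the case.
- handle1: Octagonal wooden knife handle with a black collar at its +x end, 112 mm long (its x), 22 mm thick (y and z), about 60 g. Origin at its middle; it lies on the mat with its length along x, flat, origin 11 mm up. It can be absent. All handles are alike.
- handle2: Octagonal wooden knife handle with a black collar at its +x end, 112 mm long (its x), 22 mm thick (y and z), about 60 g. Origin at its middle; it lies on the mat with its length along x, flat, origin 11 mm up. It can be absent. All handles are alike.
- handle3: Octagonal wooden knife handle with a black collar at its +x end, 112 mm long (its x), 22 mm thick (y and z), about 60 g. Origin at its middle; it lies on the mat with its length along x, flat, origin 11 mm up. It can be absent. All handles are alike.
- handle4: Octagonal wooden knife handle with a black collar at its +x end, 112 mm long (its x), 22 mm thick (y and z), about 60 g. Origin at its middle; it lies on the mat with its length along x, flat, origin 11 mm up. It can be absent. All handles are alike.
- mallet: Bystander: small hammer 220 mm long lying on the far part of the mat. Origin under its middle. Leave alone.
- whetstone: Bystander: grey whetstone 60 x 180 x 25 mm on the far part of the mat. Origin: middle of its underside. Leave alone.
There are look-alikes about, which are no part of the job. What is shaped like the handle3 but green or orange is not meant.

How it is judged:
By the outcome, as a careful person would: the job done as asked, in the order asked, and still so for the second after the job is handed in, with the robot touching nothing.
Of handle1, handle2, handle3, handle4 only 2 to 4 are there at a start; the rules pass over those that are not, and their reading is None.
At some moment in a run one of handle1, handle2, handle3, handle4 may be knocked a few centimetres aside while the robot is not near it.
Once in a run the grip may slacken for a moment while it holds something.
It also fails if it takes over 210 s, if anything falls off the work surface, if the arm or the gripper's body presses on something with over 40 N, if the wrist force passes 120 N, or if a joint passes its speed limit or range.

## Working session

There is one attempt and no reset: what is moved stays moved. The work goes in short steps, Python scripts to look and compute and a tool call to move; the robot and the scene stay as the last step left them, time stands still between calls to the robot, and variables do not carry over. Pictures are saved under pics/ and viewed, at most 14 in all, crops included, and the job is handed in when it is done.

Besides the shell and the picture viewer there is one more tool, called after "Request:" as name([rows], argument=value, ...), one row to a line, values as JSON. send_rows: Moves the arm, as the interface text tells. Its arguments: {"type":"object","properties":{"commands":{"type":"array","items":{"type":"array","items":{"type":"number"}}},"newtons":{"type":"number"}},"required":["commands"]}

```bash
mkdir -p pics
cat > h.py <<'E'
import numpy as np, cv2
from bench import env
def img(n): return env.get_image(n)
def save(n,f,im=None):
    im=img(n) if im is None else im
    cv2.imwrite('pics/'+f,im[:,:,::-1]); return im
def ray(n,loc):
    c=env.get_calibration(n);K=np.array(c['camera_matrix'],float);T=np.array(c['cam_to_world'],float)
    p=np.array([[[loc[0]*640,loc[1]*400]]],float)
    u=cv2.undistortPoints(p,K,np.array(c['distortion'],float))[0,0]
    return T[:3,3],T[:3,:3]@np.array([u[0],u[1],1.])
def at(n,loc,z):
    o,d=ray(n,loc); return o+d*(z-o[2])/d[2]
def px(n,P):
    c=env.get_calibration(n);K=np.array(c['camera_matrix'],float);T=np.linalg.inv(np.array(c['cam_to_world'],float))
    r=cv2.Rodrigues(T[:3,:3])[0]
    return cv2.projectPoints(np.array(P,float).reshape(-1,1,3),r,T[:3,3],K,np.array(c['distortion'],float))[0].reshape(-1,2)
E
python3 - <<'E'
from h import *
for n in ('scene','side','wrist'):
    save(n,n+'0.png'); c=env.get_calibration(n); print(n,np.round(c['cam_to_world'],2).tolist())
o=env.get_obs(); print({k:np.round(v,3).tolist() for k,v in o.items()})
a=cv2.imread('pics/scene0.png');b=cv2.imread('pics/side0.png')
Z={'handle1':11,'tray_top':0,'rib':106,'case':0,'lid_grip':81,'mallet':0,'whetstone':0}
for n in ('scene','side'):
    img(n)
    for l,z in Z.items():
        for r in env.mark_of(n,l)[:8]:
            print(n,l,round(r['confidence'],2),np.round(np.array(r['location'])*[640,400]),np.round(at(n,r['location'],z)))
E
```

```text
scene [[-0.79, 0.44, -0.43, 1121.95], [0.62, 0.57, -0.54, 741.31], [0.0, -0.69, -0.72, 1086.12], [0.0, 0.0, 0.0, 1.0]]
side [[0.89, -0.35, 0.28, 222.43], [-0.45, -0.68, 0.58, -620.6], [-0.01, -0.64, -0.77, 913.94], [0.0, 0.0, 0.0, 1.0]]
wrist [[1.0, -0.0, -0.0, 525.38], [-0.0, -0.96, -0.28, 71.81], [-0.0, 0.28, -0.96, 374.51], [0.0, 0.0, 0.0, 1.0]]
{'time_s': 0.15, 'joints': [-0.146, 0.343, 1.525, -0.0, 1.275, -0.146], 'qd': [0.002, -0.002, -0.002, -0.001, 0.001, -0.001], 'tau': [0.001, -43.391, -24.615, -0.0, 0.006, 0.0], 'ee_pos': [524.721, 0.063, 230.808], 'tcp_rot': [-3.14, -0.0, 1.571], 'contact_force': [0.223, -0.038, 0.03], 'torque': [0.015, -0.009, -0.019], 'finger_force': 0.0, 'grip_width': 85.464}
scene handle1 0.86 [279. 222.] [633. -72.  11.]
scene handle1 0.84 [359. 226.] [466.  81.  11.]
scene handle1 0.77 [321. 331.] [749. 270.  11.]
scene handle1 0.55 [319. 199.] [489. -73.  11.]
scene handle1 0.38 [339. 132.] [ 241. -278.   11.]
scene tray_top 0.69 [287. 136.] [ 386. -380.    0.]
scene tray_top 0.65 [422. 278.] [447. 308.   0.]
scene rib 0.68 [428. 262.] [466. 326. 106.]
scene case 0.9 [281. 157.] [ 462. -307.    0.]
scene lid_grip 0.73 [285. 137.] [ 448. -300.   81.]
scene mallet 0.88 [270. 298.] [792. 116.   0.]
scene whetstone 0.55 [231. 247.] [783. -86.   0.]
side handle1 0.72 [368. 218.] [635. -65.  11.]
side handle1 0.7 [265. 342.] [ 267. -251.   11.]
side handle1 0.68 [318. 240.] [487. -65.  11.]
side handle1 0.65 [286. 203.] [463.  80.  11.]
side handle1 0.52 [349. 132.] [756. 256.  11.]
side tray_top 0.9 [252. 135.] [481. 393.  -0.]
side tray_top 0.21 [320. 241.] [493. -65.   0.]
side rib 0.72 [252. 124.] [468. 324. 106.]
side case 0.77 [354. 325.] [ 460. -301.    0.]
side mallet 0.75 [381. 161.] [785. 110.   0.]
side whetstone 0.88 [417. 208.] [776. -88.  -0.]
```

View pics/scene0.png

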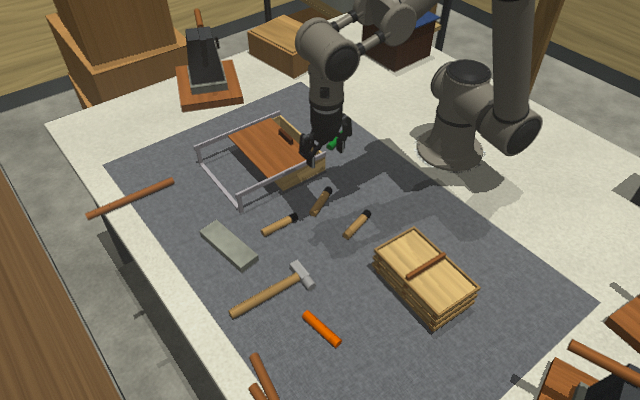

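View pics/side0.png

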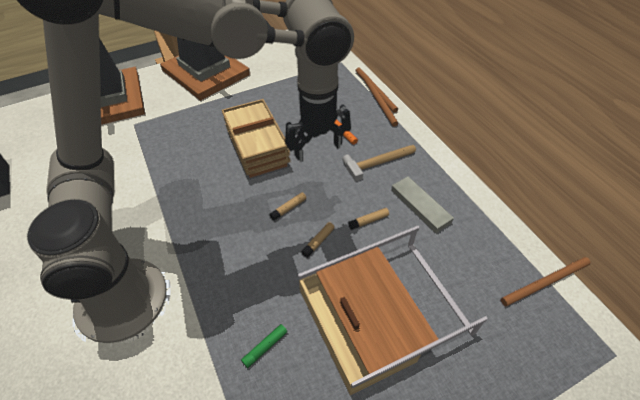

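Scene shows candidates for handles: wooden at (279,222), (320,200), (357,224); orange look-alike (321,329), green (335,140). By description the three wooden ones with black collar are meant. Check in a close crop, and measure yaws.

Run:
```python
from h import *
a=cv2.imread('pics/scene0.png')[170:260,240:400];b=cv2.imread('pics/side0.png')[180:270,250:410];w=cv2.imread('pics/wrist0.png')
f=lambda i:cv2.resize(i,(400,225),interpolation=cv2.INTER_CUBIC)
cv2.imwrite('pics/crop1.png',np.vstack([np.hstack([f(a),f(b)]),cv2.resize(w,(800,375))[:]]))
def pca(n,m,z):
    ys,xs=np.nonzero(m); P=np.array([at(n,((x+.5)/640,(y+.5)/400),z)[:2] for x,y in zip(xs[::max(1,len(xs)//300)],ys[::max(1,len(xs)//300)])])
    r=cv2.minAreaRect(P.astype(np.float32)); c=P.mean(0); _,v=np.linalg.eigh(np.cov((P-c).T)); return np.round(c),np.round(np.degrees(np.arctan2(v[1,1],v[0,1])),1),np.round(r,1) if 0 else r
for n in ('scene','side'):
    img(n)
    for l,z in (('handle1',14),('rib',106),('tray_top',92),('lid_grip',75),('case',40)):
        for r in env.regions_of(n,l)[:6]:
            if r['region'].sum()>20: print(n,l,round(r['confidence'],2),np.round(np.array(r['location'])*[640,400]),r['region'].sum(),pca(n,r['region'],z))
```

```text
scene handle1 0.83 [355. 226.] 293 (array([468.,  73.]), np.float64(-165.2), ((466.72796630859375, 72.43240356445312), (124.1411361694336, 25.44122886657715), 15.031089782714844))
scene handle1 0.74 [319. 330.] 426 (array([747., 269.]), np.float64(97.4), ((747.7614135742188, 266.8503723144531), (24.408981323242188, 114.16117095947266), 7.6411848068237305))
scene handle1 0.71 [276. 219.] 352 (array([637., -63.]), np.float64(176.6), ((637.2709350585938, -63.251380920410156), (33.40281677246094, 116.53929901123047), 86.19084167480469))
scene handle1 0.64 [322. 201.] 254 (array([494., -60.]), np.float64(-153.2), ((491.76263427734375, -61.062408447265625), (125.5619888305664, 25.007614135742188), 25.85286521911621))
scene handle1 0.6 [334. 141.] 65 (array([ 303., -242.]), np.float64(-149.8), ((299.3693542480469, -244.68740844726562), (56.23075485229492, 23.4793701171875), 33.487518310546875))
scene handle1 0.59 [232. 245.] 1461 (array([789., -80.]), np.float64(96.1), ((788.72607421875, -84.3525619506836), (71.38116455078125, 199.34664916992188), 7.407556056976318))
scene rib 0.8 [430. 270
[... 2100 characters left out ...]
y_top 0.66 [250. 133.] 2531 (array([470., 307.]), np.float64(82.7), ((472.0370788574219, 313.89385986328125), (248.26905822753906, 134.50352478027344), 86.64039611816406))
side lid_grip 0.64 [375. 310.] 8142 (array([ 500., -317.]), np.float64(86.0), ((500.9421691894531, -307.553466796875), (242.88771057128906, 159.6884765625), 88.51067352294922))
side case 0.97 [366. 313.] 13621 (array([ 497., -307.]), np.float64(54.5), ((543.2308349609375, -298.623046875), (283.24749755859375, 336.23858642578125), 88.63182067871094))
side case 0.19 [267. 167.] 328 (array([464., 198.]), np.float64(177.9), ((465.64202880859375, 198.06072998046875), (34.860862731933594, 132.73263549804688), 88.05697631835938))
```

View pics/crop1.png

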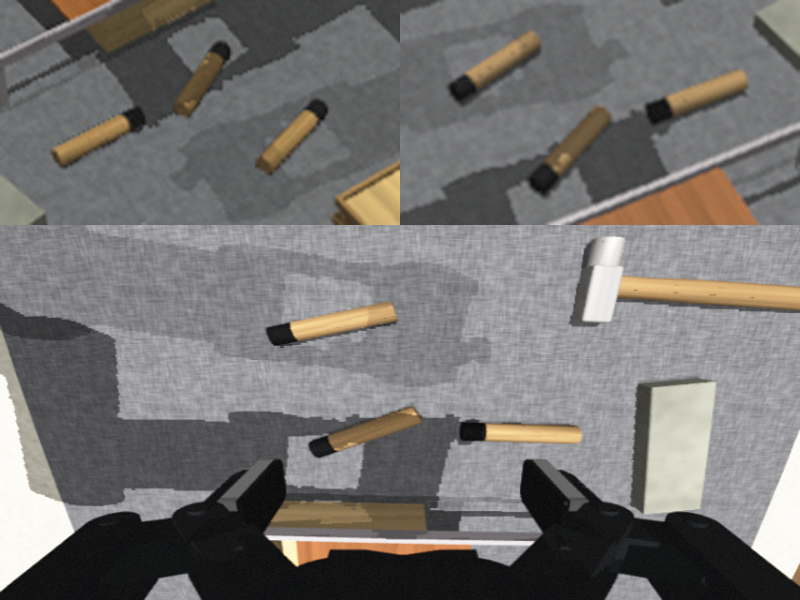

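Confirmed: three wooden handles with black collars; green and orange are decoys. Move above the lid grip.

Request:
send_rows([
  [1, -50, -15, 0, 0, 0, 0],
  [1, -50, -15, 0, 0, 0, 0],
  [1, -50, -15, 0, 0, 0, 0],
  [1, -50, -15, 0, 0, 0, 0],
  [1, -50, -10, 0, 0, 0, 0],
  [1, -50, -10, 0, 0, 0, 0],
  [1, 0, 0, 0, 0, 0, 0],
  [1, 0, 0, 0, 0, 0, 0],
])

```text
time_s: 2.55
ee_pos: [444.9, -299.6, 231.1]
tcp_rot: [-3.141, -0.001, 1.57]
contact_force: [-0.5, -0.3, -0.4]
grip_width: 84.9
finger_force: 0.0
```

```bash
cat >> h.py <<'E'
def st():
    o=env.get_obs(); print('t',round(o['time_s'],2),np.round(o['ee_pos'],1),np.round(o['tcp_rot'],3),'F',np.round(o['contact_force'],1),'w',round(o['grip_width'],1),'ff',round(o['finger_force'],1))
E
python3 - <<'E'
from h import *
st(); save('wrist','w1.png')
for l,z in (('lid_grip',81),('case',0)):
    for r in env.mark_of('wrist',l)[:3]: print(l,round(r['confidence'],2),np.round(np.array(r['location'])*[640,400]),np.round(at('wrist',r['location'],z),1))
E
```

```text
t 2.55 [ 444.9 -299.6  231.1] [-3.141e+00 -1.000e-03  1.570e+00] F [-0.5 -0.3 -0.4] w 84.9 ff 0.0
lid_grip 0.76 [320. 187.] [ 444.1 -304.4   81. ]
case 0.9 [337. 165.] [ 463.  -299.5    0. ]
```

View pics/w1.png

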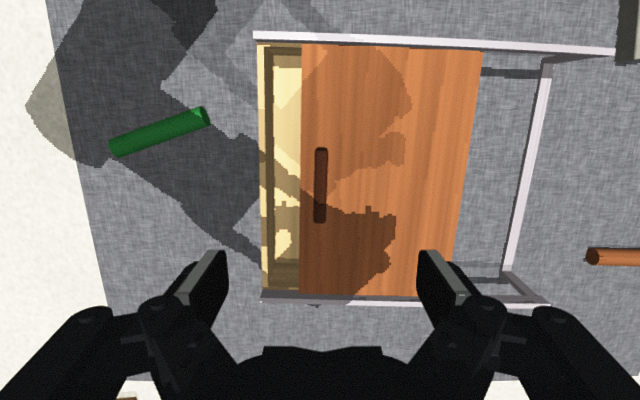

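Bar at (321,185) on the lid, case near wall at col ~262, green decoy at (160,132). Measure key points.

Run:
```python
from h import *
for nm,u,v,z in (('bar t',321,149,92),('bar b',320,222,86),('wall tl',257,45,62),('wall bl',263,292,62),('lid tl',302,45,70),('lid bl',300,290,70),('lid tr',482,52,70),('rail far top end',616,47,78),('rail near top',254,36,78),('rail bot near',262,300,78),('rail bot far',546,302,78)):
    print(nm,np.round(at('wrist',(u/640,v/400),z),1))
```

```text
bar t [ 444.9 -267.2   92. ]
bar b [ 443.8 -338.    86. ]
wall tl [ 387.3 -177.7   62. ]
wall bl [ 379.9 -430.7   62. ]
lid tl [ 428.2 -179.2   70. ]
lid bl [ 421.9 -422.9   70. ]
lid tr [ 587.4 -183.7   70. ]
rail far top end [ 703.8 -177.9   78. ]
rail near top [ 388.1 -173.1   78. ]
rail bot near [ 381.7 -430.2   78. ]
rail bot far [ 690.2 -434.8   78. ]
```

Request:
send_rows([
  [1, -3, -1, 40, 0, 0, 1.2],
  [1, 0, 0, 40, 0, 0, 0],
  [1, 0, 0, 40, 0, 0, 0],
  [1, 0, 0, 25, 0, 0, 0],
  [1, 0, 0, 11, 0, 0, 0],
  [0, 0, 0, 0, 0, 0, 0],
  [0, 0, 0, 0, 0, 0, 0],
  [0, 0, 0, 0, 0, 0, 0],
  [0, 0, 0, 0, 0, 0, 0],
  [0, 0, 0, 0, 0, 0, 0],
  [0, 0, 0, 0, 0, 0, 0],
], newtons=40)

```text
time_s: 4.08
ee_pos: [444.2, -303.2, 76.1]
tcp_rot: [3.141, 0.001, 1.549]
contact_force: [-1.9, 0.8, 5.1]
grip_width: 11.4
finger_force: 40.5
```

Request:
send_rows([
  [0, 0, 10, -1, 0, 0, 0],
  [0, 0, 15, 0, 0, 0, 0],
  [0, 0, 15, 0, 0, 0, 0],
  [0, 0, 15, 0, 0, 0, 0],
  [0, 0, 15, 0, 0, 0, 0],
  [0, 0, 15, 0, 0, 0, 0],
  [0, 0, 15, 0, 0, 0, 0],
  [0, 0, 10, 0, 0, 0, 0],
  [0, 0, 5, 0, 0, 0, 0],
  [0, 0, 0, 0, 0, 0, 0],
])

```text
time_s: 5.32
ee_pos: [560.6, -307.0, 76.2]
tcp_rot: [3.139, 0.003, 1.55]
contact_force: [2.0, -6.3, -3.8]
grip_width: 11.1
finger_force: 39.5
```

Request:
send_rows([
  [0, -1, 2, 0, 0, 0, 0],
  [0, 0, 2, 0, 0, 0, 0],
  [0, 0, 1, 0, 0, 0, 0],
  [0, 0, 0, 0, 0, 0, 0],
])

```text
time_s: 5.82
ee_pos: [562.5, -307.0, 76.2]
tcp_rot: [-3.138, 0.0, 1.55]
contact_force: [-8.9, -4.4, 2.5]
grip_width: 10.7
finger_force: 40.3
```

Request:
send_rows([
  [0, 0, -3, 0, 0, 0, 0],
  [1, 0, 0, 0, 0, 0, 0],
  [1, 0, 0, 0, 0, 0, 0],
  [1, 0, 0, 0, 0, 0, 0],
  [1, 0, 0, 0, 0, 0, 0],
  [1, 0, 0, -40, 0, 0, 0],
  [1, 0, -20, -50, 0, 0, 0],
  [1, 0, -40, -60, 0, 0, 0],
  [1, 0, -40, -60, 0, 0, 0],
  [1, 0, 0, 0, 0, 0, 0],
  [1, 0, 0, 0, 0, 0, 0],
])

```text
time_s: 7.2
ee_pos: [471.5, -304.4, 270.2]
tcp_rot: [3.141, -0.0, 1.55]
contact_force: [0.0, 0.3, -1.1]
grip_width: 85.1
finger_force: 0.0
```

Run:
```python
from h import *
st(); save('wrist','w2.png')
for l,z in (('lid_grip',81),('case',0)):
    for r in env.mark_of('wrist',l)[:3]: print(l,round(r['confidence'],2),np.round(np.array(r['location'])*[640,400]),np.round(at('wrist',r['location'],z),1))
```

```text
t 7.2 [ 471.5 -304.4  270.2] [ 3.141 -0.     1.55 ] F [ 0.   0.3 -1.1] w 85.1 ff 0.0
lid_grip 0.68 [406. 173.] [ 560.3 -306.4   81. ]
case 0.65 [314. 158.] [ 461.3 -301.5    0. ]
```

View pics/w2.png

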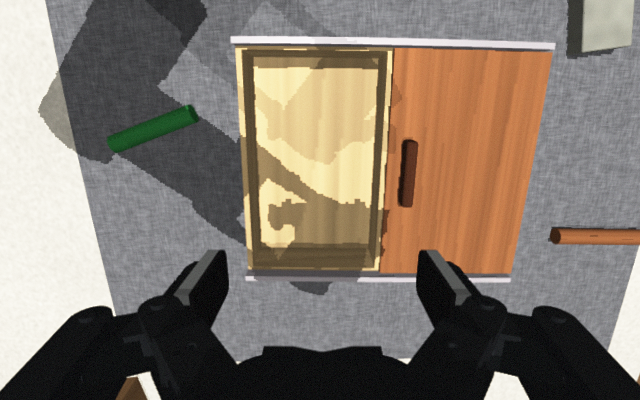

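Lid is fully open (edge at col ~387), case interior (245–385, 52–268) is clear.

Run:
```python
from h import *
for nm,u,v,z in (('rail tl',232,39,78),('rail tr',554,43,78),('rail bl',246,279,78),('rail br',510,281,78),('wall tl',236,49,62),('wall bl',246,272,62),('lid tl',394,48,70),('lid bl',380,273,70),('bar t',410,140,92),('bar b',406,206,90),('floor tl',254,67,6),('floor bl',258,250,6)):
    print(nm,np.round(at('wrist',(u/640,v/400),z),1))
```

```text
rail tl [ 388.3 -171.9   78. ]
rail tr [ 699.9 -180.    78. ]
rail bl [ 379.4 -429.9   78. ]
rail br [ 692.3 -440.2   78. ]
wall tl [ 387.4 -178.4   62. ]
wall bl [ 375.8 -429.7   62. ]
lid tl [ 545.1 -182.3   70. ]
lid bl [ 538.1 -429.7   70. ]
bar t [ 559.4 -270.2   92. ]
bar b [ 559.4 -339.5   90. ]
floor tl [ 393.3 -190.2    6. ]
floor bl [ 380.  -427.3    6. ]
```

Request:
send_rows([
  [1, 50, 0, 0, 0, 0, 0],
  [1, 60, 0, 0, 0, 0, 0],
  [1, 60, 0, 0, 0, 0, 0],
  [1, 60, 0, 0, 0, 0, 0],
  [1, 60, 0, 0, 0, 0, 0],
  [1, 60, 0, 0, 0, 0, 0],
  [1, 60, 0, 0, 0, 0, 0],
  [1, 60, 0, 0, 0, 0, 0],
  [1, 60, 0, 0, 0, 0, 0],
  [1, 50, 0, 0, 0, 0, 0],
  [1, 0, 0, 0, 0, 0, 0],
  [1, 0, 0, 0, 0, 0, 0],
])

```text
time_s: 8.85
ee_pos: [483.5, 275.3, 269.0]
tcp_rot: [-3.139, 0.001, 1.551]
contact_force: [0.9, -0.3, 0.1]
grip_width: 85.7
finger_force: 0.0
```

Run:
```python
from h import *
st(); save('wrist','w3.png')
for l,z in (('rib',106),('tray_top',56)):
    for r in env.mark_of('wrist',l)[:3]: print(l,round(r['confidence'],2),np.round(np.array(r['location'])*[640,400]),np.round(at('wrist',r['location'],z),1))
```

```text
t 8.85 [483.5 275.3 269. ] [-3.139e+00  1.000e-03  1.551e+00] F [ 0.9 -0.3  0.1] w 85.7 ff 0.0
rib 0.68 [313. 126.] [476.5 324.3 106. ]
tray_top 0.84 [312. 122.] [474.2 325.2  56. ]
```

View pics/w3.png

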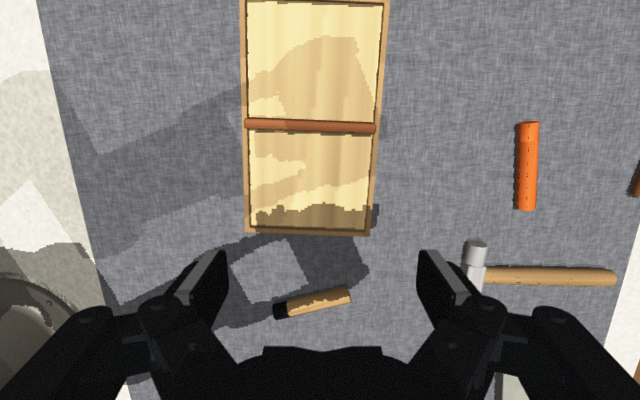

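Tray with rib from (246,123) to (375,127), front rim at row ~233.

Run:
```python
from h import *
for nm,u,v,z in (('rib l',246,122,106),('rib r',375,127,106),('rim bl',246,231,92),('rim br',370,236,92),('rim t l',241,1,92),('rim tr',389,1,92)):
    print(nm,np.round(at('wrist',(u/640,v/400),z),1))
```

```text
rib l [414.4 329.4 106. ]
rib r [535.1 321.9 106. ]
rim bl [400.8 214.   92. ]
rim br [534.5 205.1  92. ]
rim t l [415.5 435.1  92. ]
rim tr [547.9 431.8  92. ]
```

Request:
send_rows([
  [1, 0, 0, 0, 0, 0, 10],
  [1, 0, 0, 0, 0, 0, 10],
  [1, 0, 0, 0, 0, 0, 10],
  [1, 0, 0, 0, 0, 0, 10],
  [1, 0, 0, 0, 0, 0, 10],
  [1, 0, 0, 0, 0, 0, 10],
  [1, 0, 0, 0, 0, 0, 10],
  [1, 0, 0, 0, 0, 0, 10],
  [1, 0, 0, 0, 0, 0, 10],
  [1, 0, 0, 0, 0, 0, 2.5],
  [1, -12, -49, 20, 0, 0, 0],
  [1, 0, 0, 0, 0, 0, 0],
])

```text
time_s: 10.5
ee_pos: [474.0, 325.8, 248.8]
tcp_rot: [3.141, 0.003, -0.063]
contact_force: [0.7, -1.2, -0.2]
grip_width: 85.2
finger_force: 0.0
```

```bash
cat >> h.py <<'E'
from scipy.spatial.transform import Rotation as Ro
def delta(x,y,z,yawdeg):
    "shift (tool axes after the turn) and turn about tool z"
    o=env.get_obs(); r=Ro.from_euler('xyz',o['tcp_rot']); t=Ro.from_euler('xyz',[np.pi,0,np.radians(yawdeg)])
    print('shift',np.round(t.inv().apply(np.array([x,y,z])-o['ee_pos']),1),'turn',np.round((r.inv()*t).as_rotvec(degrees=True),1))
E
python3 - <<'E'
from h import *
st(); save('wrist','w4.png')
for l,z in (('rib',106),('tray_top',56)):
    for r in env.mark_of('wrist',l)[:3]: print(l,round(r['confidence'],2),np.round(np.array(r['location'])*[640,400]),np.round(at('wrist',r['location'],z),1))
delta(475,325,88,-3.6)
E
```

```text
t 10.5 [474.  325.8 248.8] [ 3.141e+00  3.000e-03 -6.300e-02] F [ 0.7 -1.2 -0.2] w 85.2 ff 0.0
rib 0.85 [326. 187.] [471. 321. 106.]
tray_top 0.91 [326. 170.] [477.3 320.   56. ]
shift [ -0.4  -0.9 162.6] turn [ 0.  -0.  -0.1]
```

View pics/w4.png

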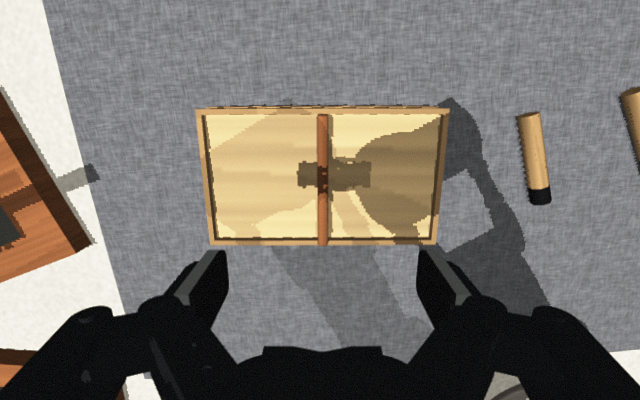

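Run:
```python
from h import *
for nm,u,v,z in (('rib far',323,115,106),('rib near',322.5,246,106),('tl',195,109,92),('tr',449,109,92),('bl',210,245,92),('br',437,245,92)):
    print(nm,np.round(at('wrist',(u/640,v/400),z),1))
```

```text
rib far [536.2 319.1 106. ]
rib near [412.  327.8 106. ]
tl [549.2 435.4  92. ]
tr [533.7 203.9  92. ]
bl [414.  443.8  92. ]
br [398.4 210.4  92. ]
```

Request:
send_rows([
  [1, 0, 1.5, 50, 0, 0, 0],
  [1, 0, 0, 50, 0, 0, 0],
  [1, 0, 0, 35, 0, 0, 0],
  [1, 0, 0, 20, 0, 0, 0],
  [1, 0, 0, 6, 0, 0, 0],
  [1, 0, 0, 0, 0, 0, 0],
  [0, 0, 0, 0, 0, 0, 0],
  [0, 0, 0, 0, 0, 0, 0],
  [0, 0, 0, 0, 0, 0, 0],
  [0, 0, 0, 0, 0, 0, 0],
  [0, 0, 0, 0, 0, 0, 0],
  [0, 0, 0, 0, 0, 0, 0],
], newtons=70)

```text
time_s: 12.15
ee_pos: [475.1, 323.7, 89.8]
tcp_rot: [-3.141, -0.001, -0.064]
contact_force: [-2.2, 0.8, 4.1]
grip_width: 8.4
finger_force: 70.3
```

Request:
send_rows([
  [0, 0, 0, -3, 0, 0, 0],
  [0, 0, 0, -5, 0, 0, 0],
  [0, 0, 0, -10, 0, 0, 0],
  [0, 0, 0, -15, 0, 0, 0],
  [0, 0, 0, -20, 0, 0, 0],
  [0, 0, 0, -20, 0, 0, 0],
  [0, 0, 0, -10, 0, 0, 0],
  [0, 0, 0, 0, 0, 0, 0],
], newtons=100)

```text
time_s: 13.15
ee_pos: [475.2, 323.6, 173.3]
tcp_rot: [-3.141, -0.002, -0.065]
contact_force: [-0.4, 0.6, -2.9]
grip_width: 7.5
finger_force: 97.9
```

Run:
```python
from h import *
st(); a=save('wrist','w5.png'); b=save('side','s5.png')
cv2.imwrite('pics/c5.png',np.hstack([cv2.resize(a,(400,250)),cv2.resize(b,(400,250))])[:,:,::-1])
```

```text
t 13.15 [475.2 323.6 173.3] [-3.141e+00 -2.000e-03 -6.500e-02] F [-0.4  0.6 -2.9] w 7.5 ff 97.9
```

View pics/c5.png

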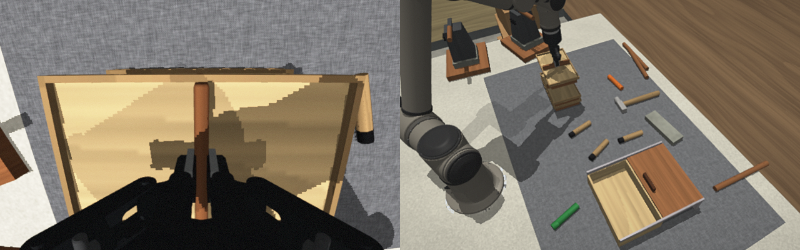

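Request:
send_rows([
  [0, 0, 10, 0, 0, 0, -2],
  [0, 0, 25, 0, 0, 0, 0],
  [0, 0, 45, 0, 0, 0, 0],
  [0, 0, 50, 0, 0, 0, 0],
  [0, 0, 50, 0, 0, 0, 0],
  [0, 0, 50, 0, 0, 0, 0],
  [0, 0, 50, 0, 0, 0, 0],
  [0, 0, 50, 0, 0, 0, 0],
  [0, 0, 50, 0, 0, 0, 0],
  [0, 0, 50, 0, 0, 0, 0],
  [0, 0, 50, 0, 0, 0, 0],
  [0, 6, 50, 0, 0, 0, 0],
])

```text
time_s: 14.75
ee_pos: [464.0, -207.8, 171.6]
tcp_rot: [-3.141, 0.001, -0.03]
contact_force: [0.0, 0.1, -2.6]
grip_width: 7.2
finger_force: 98.1
```

Request:
send_rows([
  [0, 0, 40, 0, 0, 0, 0],
  [0, 0, 30, 0, 0, 0, 0],
  [0, 0, 20, 0, 0, 0, 0],
  [0, 0, 7, 0, 0, 0, 0],
  [0, 0, 0, 0, 0, 0, 0],
  [0, 0, 0, 0, 0, 0, 0],
])

```text
time_s: 15.5
ee_pos: [462.1, -302.3, 172.3]
tcp_rot: [-3.141, 0.0, -0.029]
contact_force: [0.4, 0.1, -2.2]
grip_width: 7.2
finger_force: 98.1
```

Run:
```python
from h import *
st(); a=save('wrist','w6.png'); delta(463,-303,173,-1.7)
```

```text
t 15.5 [ 462.1 -302.3  172.3] [-3.141  0.    -0.029] F [ 0.4  0.1 -2.2] w 7.2 ff 98.1
shift [ 0.9  0.6 -0.6] turn [-0.   0.   0.1]
```

View pics/w6.png

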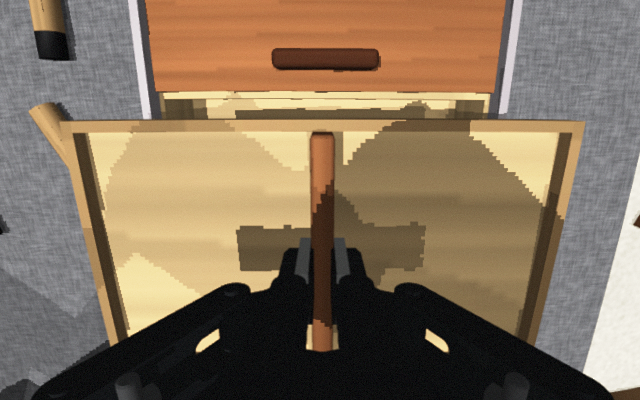

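Run:
```python
from h import *
for nm,u,v,z in (('rib far',321,132,188),('rib near',321,351,188),('tl',62,122,174),('tr',584,122,174),('lid l',155,92,70),('lid r',495,92,70),('rail l',147,118,78),('rail r',501,112,78),('barL',272,58,92),('barR',379,58,92),('wall in l',163,118,62),('wall in r',488,118,62)):
    print(nm,np.round(at('wrist',(u/640,v/400),z),1))
```

```text
rib far [ 522.9 -303.8  188. ]
rib near [ 417.9 -300.6  188. ]
tl [ 530.1 -189.4  174. ]
tr [ 523.2 -420.   174. ]
lid l [ 545.5 -181.7   70. ]
lid r [ 538.  -432.1   70. ]
rail l [ 527.3 -176.8   78. ]
rail r [ 523.9 -433.9   78. ]
barL [ 562.6 -272.9   92. ]
barR [ 560.6 -342.2   92. ]
wall in l [ 526.3 -180.8   62. ]
wall in r [ 518.8 -432.9   62. ]
```

Request:
send_rows([
  [0, 2.5, 1.3, 15, 0, 0, 0],
  [0, 0, 0, 25, 0, 0, 0],
  [0, 0, 0, 25, 0, 0, 0],
  [0, 0, 0, 20, 0, 0, 0],
  [0, 0, 0, 15, 0, 0, 0],
  [0, 0, 0, 10, 0, 0, 0],
  [0, 0, 0, 10, 0, 0, 0],
  [0, 0, 0, 5, 0, 0, 0],
  [0, 0, 0, 0, 0, 0, 0],
])

```text
time_s: 16.68
ee_pos: [464.4, -304.7, 47.2]
tcp_rot: [-3.141, 0.0, -0.03]
contact_force: [0.8, -0.9, -3.2]
grip_width: 7.2
finger_force: 98.2
```

Request:
send_rows([
  [0, 0, 0, 4, 0, 0, 0],
  [0, 0, 0, 2, 0, 0, 0],
  [0, 0, 0, 1, 0, 0, 0],
  [0, 0, 0, 0, 0, 0, 0],
])

```text
time_s: 17.18
ee_pos: [464.4, -304.8, 40.3]
tcp_rot: [-3.142, -0.0, -0.03]
contact_force: [0.3, 0.6, -3.2]
grip_width: 7.3
finger_force: 98.2
```

Request:
send_rows([
  [0, 0, 0, 1, 0, 0, 0],
  [0, 0, 0, 1, 0, 0, 0],
  [0, 0, 0, 1, 0, 0, 0],
  [0, 0, 0, 0, 0, 0, 0],
])

```text
time_s: 17.68
ee_pos: [464.5, -304.9, 39.8]
tcp_rot: [3.141, -0.001, -0.029]
contact_force: [-6.3, 3.4, 18.5]
grip_width: 7.0
finger_force: 101.1
```

Landed at tray z = 6 as expected. Release and rise.

Request:
send_rows([
  [0, 0, 0, -2.5, 0, 0, 0],
  [0.6, 0, 0, 0, 0, 0, 0],
  [0.6, 0, 0, 0, 0, 0, 0],
  [0.6, 0, 0, 0, 0, 0, 0],
  [0.6, 0, 0, -15, 0, 0, 0],
  [0.6, 0, 0, -45, 0, 0, 0],
  [0.6, 0, 0, -60, 0, 0, 0],
  [0.6, 0, -50, -60, 0, 0, 0],
  [0.6, 0, -50, -20, 0, 0, 0],
  [1, 0, 0, 0, 0, 0, 0],
  [1, 0, 0, 0, 0, 0, 0],
])

```text
time_s: 19.05
ee_pos: [467.1, -215.0, 228.3]
tcp_rot: [3.141, -0.001, -0.029]
contact_force: [0.5, -0.7, 1.3]
grip_width: 84.1
finger_force: 0.0
```

Run:
```python
from h import *
st(); a=save('wrist','w7.png')
for r in env.mark_of('wrist','handle1'): print(round(r['confidence'],2),np.round(np.array(r['location'])*[640,400]),np.round(at('wrist',r['location'],11),1))
```

```text
t 19.05 [ 467.1 -215.   228.3] [ 3.141e+00 -1.000e-03 -2.900e-02] F [ 0.5 -0.7  1.3] w 84.1 ff 0.0
0.92 [191. 155.] [486.1 -67.4  11. ]
0.82 [ 81. 173.] [470.   65.5  11. ]
0.69 [169.   8.] [636.2 -66.3  11. ]
0.6 [362. 320.] [ 259.9 -261.3   11. ]
```

View pics/w7.png

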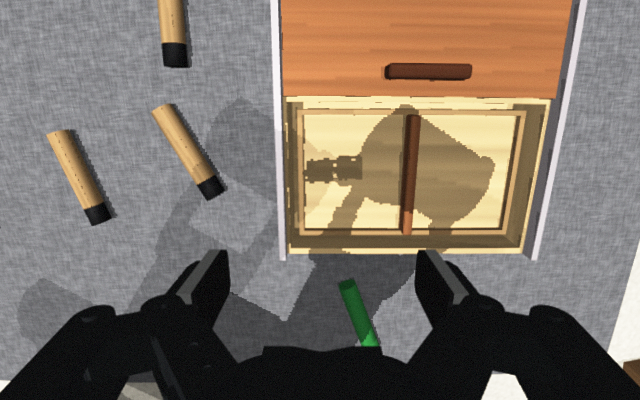

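Tray sits level in the case (rib from (413,115) to (407,234)); handles at (187,152), (78,177), (172,33), green decoy (358,315). Measure the tray and nearest handle.

```bash
cat >> h.py <<'E'
def handles(n,z=11):
    img(n); out=[]
    for r in env.regions_of(n,'handle1'):
        m=r['region']
        if m.sum()<60: continue
        k=cv2.minAreaRect(np.array([at(n,((x+.5)/640,(y+.5)/400),z)[:2] for y,x in np.argwhere(m)],np.float32))
        (cx,cy),(w,h),a=k
        if w<h: a+=90; w,h=h,w
        out.append((cx,cy,(a+90)%180-90)); print('reg',round(r['confidence'],2),np.round([cx,cy,w,h,(a+90)%180-90],1),np.round(np.array(r['location'])*[640,400]))
    for r in env.mark_of(n,'handle1'): print('mark',round(r['confidence'],2),np.round(at(n,r['location'],z),1))
E
python3 - <<'E'
from h import *
for nm,u,v,z in (('rib far',413,115,56),('rib near',407,234,56),('tl',297,110,42),('tr',527,111,42)):
    print(nm,np.round(at('wrist',(u/640,v/400),z),1))
handles('wrist'); delta(487,-67,160,27)
E
```

```text
rib far [ 523.9 -304.1   56. ]
rib near [ 401.3 -303.5   56. ]
tl [ 531.5 -192.7   42. ]
tr [ 524.5 -423.2   42. ]
reg 0.93 [463.2  69.3 114.4  30.4  14.1] [ 76. 175.]Traceback (most recent call last):
  File "<stdin>", line 4, in <module>
  File "h.py", line 30, in handles
    k=cv2.minAreaRect(np.array([at(n,((x+.5)/640,(y+.5)/400),z)[:2] for y,x in np.argwhere(m)],np.float32))
                                ~~^^^^^^^^^^^^^^^^^^^^^^^^^^^^^
  File "h.py", line 13, in at
    o,d=ray(n,loc); return o+d*(z-o[2])/d[2]
        ~~~^^^^^^^
  File "h.py", line 8, in ray
    c=env.get_calibration(n);K=np.array(c['camera_matrix'],float);T=np.array(c['cam_to_world'],float)
ValueError: time passes only in moves, steps and waits
```

```bash
python3 - <<'E'
s=open('h.py').read()
i=s.index('def ray');j=s.index('def px')
s=s[:i]+'''def at(n,loc,z):
    c=env.get_calibration(n);K=np.array(c['camera_matrix'],float);T=np.array(c['cam_to_world'],float)
    L=np.atleast_2d(np.array(loc,float))*[640,400]
    u=cv2.undistortPoints(L.reshape(-1,1,2),K,np.array(c['distortion'],float))[:,0]
    d=np.c_[u,np.ones(len(u))]@T[:3,:3].T; P=T[:3,3]+d*((z-T[2,3])/d[:,2])[:,None]
    return P[0] if np.ndim(loc)==1 else P
'''+s[j:]
s=s.replace("np.array([at(n,((x+.5)/640,(y+.5)/400),z)[:2] for y,x in np.argwhere(m)],np.float32)","at(n,(np.argwhere(m)[:,::-1]+.5)/[640,400],z)[:,:2].astype(np.float32)")
open('h.py','w').write(s)
E
python3 - <<'E'
from h import *
handles('wrist'); delta(487,-67,160,27)
E
```

```text
reg 0.83 [ 267.8 -257.2  110.7   24.8   17.5] [361. 315.]
reg 0.64 [ 454.9 -313.9  254.1  149.6   88.4] [408. 169.]
reg 0.63 [488.1 -65.  116.7  29.1  25.4] [188. 152.]
reg 0.63 [611.6 -65.2  63.   26.9  -2.9] [173.  32.]
reg 0.6 [462.1  69.2 116.3  30.8  14.7] [ 77. 173.]
mark 0.94 [487.8 -66.4  11. ]
mark 0.91 [637.3 -66.8  11. ]
mark 0.86 [470.8  68.7  11. ]
mark 0.76 [ 257.7 -261.8   11. ]
shift [  85.3 -123.    67.3] turn [ -0.    0.  -28.8]
```

Move over the first handle (487,-66), yaw 26°.

Request:
send_rows([
  [1, 0, 0, 0, 0, 0, -9],
  [1, 0, 0, 0, 0, 0, -9],
  [1, 0, 0, 0, 0, 0, -9],
  [1, 28, -41, 10, 0, 0, -0.5],
  [1, 28, -41, 10, 0, 0, 0],
  [1, 28, -41, 10, 0, 0, 0],
  [1, 0, 0, 0, 0, 0, 0],
  [1, 0, 0, 0, 0, 0, 0],
])

```text
time_s: 20.4
ee_pos: [489.8, -68.1, 197.9]
tcp_rot: [3.141, 0.0, 0.451]
contact_force: [0.0, -0.1, -0.0]
grip_width: 85.5
finger_force: 0.0
```

Run:
```python
from h import *
st(); handles('wrist'); delta(487,-66,14,26)
```

```text
t 20.4 [489.8 -68.1 197.9] [3.141 0.    0.451] F [ 0.  -0.1 -0. ] w 85.5 ff 0.0
reg 0.95 [627.8 -67.9  96.9  24.3  -2.3] [384.  44.]
reg 0.89 [485.5 -67.5 116.2  22.4  26. ] [318. 171.]
reg 0.7 [461.   67.6 116.5  26.   14.6] [187. 132.]
reg 0.66 [ 316.7 -245.8   18.5   10.1   77.4] [386. 355.]
mark 0.95 [465.6  71.6  11. ]
mark 0.82 [639.6 -65.7  11. ]
mark 0.79 [488.5 -67.5  11. ]
shift [ -1.2  -3.8 184. ] turn [ 0.  -0.  -0.3]
```

Request:
send_rows([
  [1, -2, -2, 50, 0, 0, 0],
  [1, 0, 0, 50, 0, 0, 0],
  [1, 0, 0, 45, 0, 0, 0],
  [1, 0, 0, 30, 0, 0, 0],
  [1, 0, 0, 15, 0, 0, 0],
  [1, 0, 0, 0, 0, 0, 0],
  [0, 0, 0, 0, 0, 0, 0],
  [0, 0, 0, 0, 0, 0, 0],
  [0, 0, 0, 0, 0, 0, 0],
  [0, 0, 0, 0, 0, 0, 0],
  [0, 0, 0, 0, 0, 0, 0],
], newtons=60)

```text
time_s: 21.92
ee_pos: [487.4, -66.8, 8.6]
tcp_rot: [3.141, -0.001, 0.45]
contact_force: [0.2, 0.1, 6.5]
grip_width: 20.7
finger_force: 59.4
```

Request:
send_rows([
  [0, 0, 0, -5, 0, 0, 0],
  [0, 0, 0, -30, 0, 0, 0],
  [0, 0, 0, -50, 0, 0, 0],
  [0, 0, 0, -45, 0, 0, 9],
  [0, 0, 0, 0, 0, 0, 9],
  [0, 0, 0, 0, 0, 0, 9],
  [0, 0, 30, 0, 0, 0, 0.5],
  [0, 0, 40, 0, 0, 0, 0],
  [0, 0, 40, 0, 0, 0, 0],
  [0, 0, 30, 0, 0, 0, 0],
  [0, 0, 23, 0, 0, 0, 0],
  [0, 0, 0, 0, 0, 0, 0],
], newtons=80)

```text
time_s: 23.42
ee_pos: [482.0, -230.7, 137.8]
tcp_rot: [3.142, 0.0, -0.032]
contact_force: [0.0, -0.1, -1.3]
grip_width: 20.0
finger_force: 78.6
```

Run:
```python
from h import *
st(); z=env.get_obs()['ee_pos'][2]; handles('wrist',z+13); save('wrist','w8.png',img('wrist')); delta(464.6,-230.5,42,-1.75)
```

```text
t 23.43 [ 482.  -230.7  137.8] [ 3.142  0.    -0.032] F [ 0.  -0.1 -1.3] w 20.0 ff 78.6
reg 0.74 [ 580.3 -149.9   27.1   13.9   -1.8] [103.  36.]
reg 0.68 [ 488.7 -229.4  105.9   21.5   -1.3] [324. 233.]
reg 0.68 [501.7 -87.3  41.   17.   12.9] [ 15. 241.]
mark 0.73 [ 487.9 -228.6  150.8]
shift [-17.6   2.5  95.8] turn [-0.   0.   0.1]
```

View pics/w8.png

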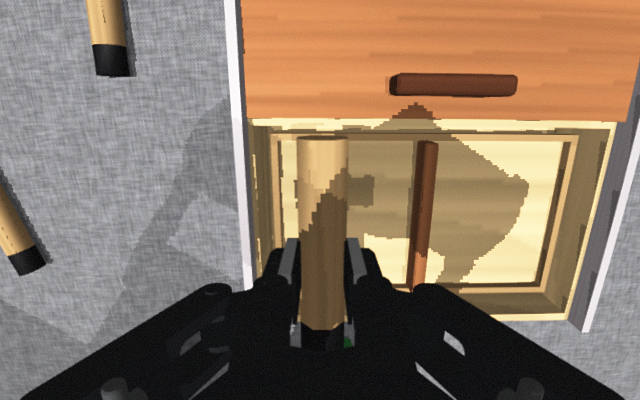

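Run:
```python
from h import *
print(at('wrist',(322/640,138/400),151),at('wrist',(298/640,150/400),142),at('wrist',(347/640,150/400),142))
for u,v,z in ((281,137,42),(577,137,42),(427,141,56)): print(at('wrist',(u/640,v/400),z))
```

```text
[ 540.44645407 -230.31867109  151.        ] [ 534.62382881 -219.72539196  142.        ] [ 533.98494718 -240.96095607  142.        ]
[ 530.22138696 -199.71680708   42.        ]
[ 524.55772306 -421.79475493   42.        ]
[ 525.95644491 -303.11872088   56.        ]
```

Request:
send_rows([
  [0, -20, 0.5, 0, 0, 0, 0],
  [0, 0, 0, 25, 0, 0, 0],
  [0, 0, 0, 25, 0, 0, 0],
  [0, 0, 0, 20, 0, 0, 0],
  [0, 0, 0, 12, 0, 0, 0],
  [0, 0, 0, 6, 0, 0, 0],
  [0, 0, 0, 2, 0, 0, 0],
  [0, 0, 0, 2, 0, 0, 0],
  [0, 0, 0, 0, 0, 0, 0],
])

```text
time_s: 24.75
ee_pos: [462.5, -229.6, 46.1]
tcp_rot: [3.141, -0.001, -0.03]
contact_force: [0.2, -0.5, 0.1]
grip_width: 20.0
finger_force: 78.6
```

Request:
send_rows([
  [0, 0, 0, 2, 0, 0, 0],
  [0, 0, 0, 1, 0, 0, 0],
  [0, 0, 0, 1, 0, 0, 0],
  [0, 0, 0, 0, 0, 0, 0],
])

```text
time_s: 25.25
ee_pos: [462.4, -229.5, 42.7]
tcp_rot: [3.141, -0.0, -0.03]
contact_force: [-2.9, 1.2, 8.2]
grip_width: 20.2
finger_force: 79.8
```

Request:
send_rows([
  [0.4, 0, 0, 0, 0, 0, 0],
  [0.4, 0, 0, 0, 0, 0, 0],
  [0.4, 0, 0, 0, 0, 0, 0],
  [0.4, 0, 0, -20, 0, 0, 0],
  [0.4, 0, 0, -50, 0, 0, 0],
  [0.4, 0, -10, -50, 0, 0, 0],
  [1, 0, -50, -40, 0, 0, 0],
  [1, 0, -60, 0, 0, 0, 0],
  [1, 0, -60, 0, 0, 0, 0],
  [1, 0, -50, 0, 0, 0, -5],
  [1, 0, -20, 0, 0, 0, -10],
  [1, 0, 0, 0, 0, 0, 0],
])

```text
time_s: 26.75
ee_pos: [467.8, 20.4, 200.8]
tcp_rot: [-3.142, 0.0, 0.234]
contact_force: [0.5, -1.5, -0.3]
grip_width: 85.3
finger_force: 0.0
```

Run:
```python
from h import *
st(); save('wrist','w9.png');handles('wrist'); delta(465,69,20,14.5)
img('side')
for r in env.mark_of('side','handle1'): print('side',round(r['confidence'],2),np.round(at('side',r['location'],11),1),np.round(at('side',r['location'],45),1))
```

```text
t 26.75 [467.8  20.4 200.8] [-3.142  0.     0.234] F [ 0.5 -1.5 -0.3] w 85.3 ff 0.0
reg 0.67 [460.6  67.  118.1  25.7  14.3] [274. 161.]
reg 0.67 [ 234.6 -276.2   45.5   22.9   11.1] [496. 390.]
reg 0.64 [619.6 -68.7  82.1  26.7  -3.1] [447.  42.]
reg 0.6 [ 451.2 -262.9  131.5   34.9   -1.8] [560. 238.]
mark 0.79 [ 455.  -263.5   11. ]
mark 0.72 [637.3 -68.7  11. ]
mark 0.72 [ 260.9 -261.9   11. ]
mark 0.65 [470.6  66.8  11. ]
shift [  9.7 -49.9 180.8] turn [ 0.   0.  -1.4]
side 0.9 [464.4  78.5  11. ] [455.3  52.2  45. ]
side 0.87 [ 475.5 -212.5   11. ] [ 465.9 -227.9   45. ]
side 0.8 [749.6 249.7  11. ] [729.8 216.9  45. ]
side 0.62 [637.9 -75.2  11. ] [622.3 -95.7  45. ]
side 0.61 [ 262.4 -258.2   11. ] [ 260.9 -271.8   45. ]
```

Request:
send_rows([
  [1, 4, -23, 10, 0, 0, -1],
  [1, 4, -23, 10, 0, 0, 0],
  [1, 0, 0, 0, 0, 0, 0],
  [1, 0, 0, 0, 0, 0, 0],
])

```text
time_s: 27.55
ee_pos: [465.1, 65.0, 181.1]
tcp_rot: [3.141, -0.0, 0.249]
contact_force: [0.8, -0.2, -0.5]
grip_width: 85.4
finger_force: 0.0
```

Run:
```python
from h import *
st(); handles('wrist'); delta(464,67,8.6,14.3)
```

```text
t 27.55 [465.1  65.  181.1] [ 3.141 -0.     0.249] F [ 0.8 -0.2 -0.5] w 85.4 ff 0.0
reg 0.81 [623.4 -67.4  89.3  28.4  -2.5] [506.  44.]
reg 0.66 [ 451.6 -270.8  131.7   40.1   -1.9] [612. 259.]
reg 0.57 [460.6  68.1 117.3  21.7  14.5] [314. 173.]
reg 0.43 [ 249.4 -254.7   23.2    9.6   44.8] [523. 394.]
mark 0.89 [466.8  69.2  11. ]
mark 0.67 [ 257.9 -262.4   11. ]
mark 0.61 [636.3 -69.3  11. ]
mark 0.56 [ 452.8 -270.5   11. ]
shift [ -0.6  -2.2 172.6] turn [ 0.  -0.  -0.1]
```

Request:
send_rows([
  [1, 1, -3.5, 45, 0, 0, 0],
  [1, 0, 0, 45, 0, 0, 0],
  [1, 0, 0, 40, 0, 0, 0],
  [1, 0, 0, 30, 0, 0, 0],
  [1, 0, 0, 13, 0, 0, 0],
  [1, 0, 0, 0, 0, 0, 0],
  [0, 0, 0, 0, 0, 0, 0],
  [0, 0, 0, 0, 0, 0, 0],
  [0, 0, 0, 0, 0, 0, 0],
  [0, 0, 0, 0, 0, 0, 0],
  [0, 0, 0, 0, 0, 0, 0],
], newtons=70)

```text
time_s: 29.08
ee_pos: [465.3, 69.5, 8.7]
tcp_rot: [3.141, -0.001, 0.25]
contact_force: [-1.3, -0.8, 6.8]
grip_width: 20.3
finger_force: 69.3
```

Request:
send_rows([
  [0, 0, 0, -5, 0, 0, 0],
  [0, 0, 0, -30, 0, 0, 0],
  [0, 0, 0, -50, 0, 0, 0],
  [0, 0, 0, -45, 0, 0, 8],
  [0, 0, 20, 0, 0, 0, 8],
  [0, 0, 40, 0, 0, 0, 0],
  [0, 0, 50, 0, 0, 0, 0],
  [0, 0, 50, 0, 0, 0, 0],
  [0, 0, 50, 0, 0, 0, 0],
  [0, 8, 50, 0, 0, 0, 0],
  [0, 0, 50, 0, 0, 0, 0],
  [0, 0, 50, 0, 0, 0, 0],
], newtons=80)

```text
time_s: 30.58
ee_pos: [464.6, -292.1, 137.9]
tcp_rot: [-3.141, 0.0, -0.03]
contact_force: [1.3, 0.3, -0.6]
grip_width: 19.8
finger_force: 78.5
```

Request:
send_rows([
  [0, 0, 35, 0, 0, 0, 0],
  [0, 0, 20, 0, 0, 0, 0],
  [0, 0, 9, 0, 0, 0, 0],
  [0, 0, 0, 0, 0, 0, 0],
  [0, 0, 0, 0, 0, 0, 0],
])

```text
time_s: 31.2
ee_pos: [463.3, -353.3, 137.9]
tcp_rot: [-3.141, 0.0, -0.029]
contact_force: [0.1, 0.2, -0.8]
grip_width: 19.5
finger_force: 78.5
```

Run:
```python
from h import *
st(); z=env.get_obs()['ee_pos'][2]; save('wrist','w10.png'); handles('wrist',z+13); delta(460.8,-354.5,42.6,-1.75)
```

```text
t 31.2 [ 463.3 -353.3  137.9] [-3.141  0.    -0.029] F [ 0.1  0.2 -0.8] w 19.5 ff 78.5
reg 0.59 [ 494.  -285.8   66.3   15.2   -1.7] [161. 201.]
mark 0.86 [ 496.3 -286.5  150.9]
mark 0.68 [ 467.9 -352.5  150.9]
shift [-2.5  0.7 95.4] turn [-0.  -0.   0.1]
```

View pics/w10.png

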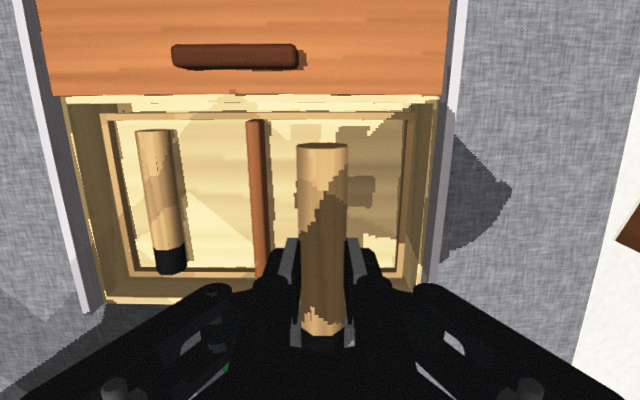

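Run:
```python
from h import *
for u,v,z in ((322,145,151),(153,131,56),(171,273,45),(257,121,56),(262,276,56)): print(np.round(at('wrist',(u/640,v/400),z),1))
```

```text
[ 518.7 -355.5  151. ]
[ 519.9 -237.6   56. ]
[ 402.8 -226.1   45. ]
[ 524.1 -311.1   56. ]
[ 404.6 -304.6   56. ]
```

Request:
send_rows([
  [0, -1.5, 0.5, 20, 0, 0, 0],
  [0, 0, 0, 25, 0, 0, 0],
  [0, 0, 0, 20, 0, 0, 0],
  [0, 0, 0, 15, 0, 0, 0],
  [0, 0, 0, 8, 0, 0, 0],
  [0, 0, 0, 4, 0, 0, 0],
  [0, 0, 0, 1.5, 0, 0, 0],
  [0, 0, 0, 1, 0, 0, 0],
  [0, 0, 0, 0, 0, 0, 0],
])

```text
time_s: 32.52
ee_pos: [461.7, -355.1, 43.7]
tcp_rot: [3.141, -0.001, -0.03]
contact_force: [-0.1, -0.2, -0.9]
grip_width: 19.9
finger_force: 78.5
```

Request:
send_rows([
  [0, 0, 0, 1, 0, 0, 0],
  [0, 0, 0, 0.5, 0, 0, 0],
  [0.5, 0, 0, 0, 0, 0, 0],
  [0.5, 0, 0, 0, 0, 0, 0],
  [0.5, 0, 0, 0, 0, 0, 0],
  [0.5, 0, 0, -20, 0, 0, 0],
  [0.5, 0, 0, -50, 0, 0, 0],
  [0.5, 0, -20, -50, 0, 0, 0],
  [1, 15, -50, -35, 0, 0, 0],
  [1, 40, -50, 0, 0, 0, 0],
  [1, 40, -50, 0, 0, 0, 0],
  [1, 40, -50, 0, 0, 0, 0],
])

```text
time_s: 34.02
ee_pos: [601.0, -141.3, 197.0]
tcp_rot: [3.141, -0.001, -0.03]
contact_force: [-0.3, -0.4, -0.4]
grip_width: 85.5
finger_force: 0.0
```

Request:
send_rows([
  [1, 30, -40, 0, 0, 0, 0],
  [1, 2, -32, 0, 0, 0, 0],
  [1, 0, 0, 0, 0, 0, 0],
  [1, 0, 0, 0, 0, 0, 0],
])

```text
time_s: 34.52
ee_pos: [633.9, -72.3, 196.6]
tcp_rot: [3.141, 0.0, -0.03]
contact_force: [0.3, 0.3, 0.2]
grip_width: 85.6
finger_force: 0.0
```

Run:
```python
from h import *
st(); handles('wrist'); delta(637,-68,8.6,-2.5)
img('side')
for r in env.mark_of('side','handle1'): print('side',round(r['confidence'],2),np.round(at('side',r['location'],11),1),np.round(at('side',r['location'],45),1))
```

```text
t 34.52 [633.9 -72.3 196.6] [ 3.141  0.    -0.03 ] F [0.3 0.3 0.2] w 85.6 ff 0.0
reg 0.78 [750.5 224.7  51.3  25.5 -81.7] [18. 67.]
reg 0.69 [ 452.4 -404.2   79.5   36.8   -6.8] [595. 301.]
reg 0.67 [ 493.1 -256.5   30.8   12.3   38.5] [481. 286.]
reg 0.62 [633.8 -66.5 116.4  23.2  -2.5] [315. 170.]
mark 0.81 [ 435.  -395.5   11. ]
mark 0.74 [637.8 -67.2  11. ]
shift [  2.9  -5.3 188.2] turn [ 0.  -0.   0.7]
side 0.98 [ 259.4 -259.1   11. ] [ 258.  -272.7   45. ]
side 0.68 [631.3 -69.3  11. ] [615.9 -90.   45. ]
side 0.65 [744.5 258.7  11. ] [724.8 225.6  45. ]
side 0.62 [ 467.4 -348.    11. ] [ 458.2 -358.2   45. ]
side 0.6 [ 469.1 -215.4   11. ] [ 459.8 -230.7   45. ]
```

Request:
send_rows([
  [1, 3.5, -5.5, 50, 0, 0, 0.7],
  [1, 0, 0, 50, 0, 0, 0],
  [1, 0, 0, 45, 0, 0, 0],
  [1, 0, 0, 30, 0, 0, 0],
  [1, 0, 0, 13, 0, 0, 0],
  [1, 0, 0, 0, 0, 0, 0],
  [0, 0, 0, 0, 0, 0, 0],
  [0, 0, 0, 0, 0, 0, 0],
  [0, 0, 0, 0, 0, 0, 0],
  [0, 0, 0, 0, 0, 0, 0],
  [0, 0, 0, 0, 0, 0, 0],
], newtons=70)

```text
time_s: 36.15
ee_pos: [638.3, -66.5, 9.6]
tcp_rot: [3.141, -0.002, -0.042]
contact_force: [-0.4, 0.6, 6.0]
grip_width: 20.0
finger_force: 71.3
```

Request:
send_rows([
  [0, 0, 0, -5, 0, 0, 0],
  [0, 0, 0, -30, 0, 0, 0],
  [0, 0, 0, -50, 0, 0, -0.7],
  [0, 0, 0, -45, 0, 0, 0],
  [0, -20, 25, 0, 0, 0, 0],
  [0, -35, 40, 0, 0, 0, 0],
  [0, -40, 50, 0, 0, 0, 0],
  [0, -40, 50, 0, 0, 0, 0],
  [0, -25, 30, 0, 0, 0, 0],
  [0, -9, 14, 0, 0, 0, 0],
  [0, 0, 0, 0, 0, 0, 0],
  [0, 0, 0, 0, 0, 0, 0],
], newtons=80)

```text
time_s: 37.65
ee_pos: [465.4, -267.1, 138.6]
tcp_rot: [-3.141, -0.0, -0.029]
contact_force: [0.3, 0.3, -1.1]
grip_width: 20.1
finger_force: 78.4
```

Run:
```python
from h import *
st(); save('wrist','w11.png'); delta(463.3,-270.5,43.5,-1.75)
```

```text
t 37.65 [ 465.4 -267.1  138.6] [-3.141 -0.    -0.029] F [ 0.3  0.3 -1.1] w 20.1 ff 78.4
shift [-2.1  3.7 95.1] turn [-0.  -0.   0.1]
```

View pics/w11.png

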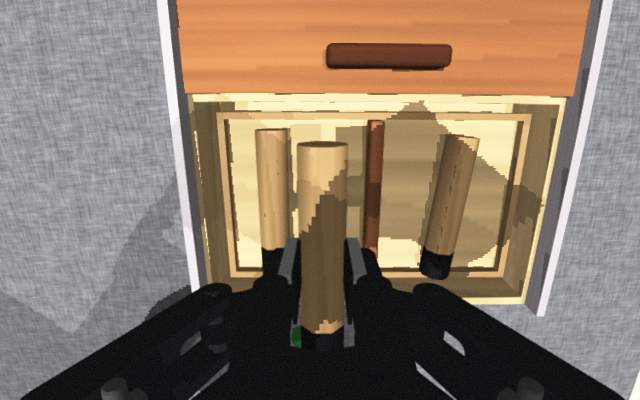

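Run:
```python
from h import *
for nm,u,v,z in (('held far',322,144,152),('h2 far L',452,136,50),('h2 far R',478,140,45),('h2 near L',422,270,45),('h2 near R',448,275,45),('h1 far R',291,131,45),('h1 far L',257,131,45),('rib far',376,122,56),('rib',372,250,56),('rim inR far',520,121,42),('rim inR near',498,270,42)): print(nm,np.round(at('wrist',(u/640,v/400),z),1))
```

```text
held far [ 521.3 -268.6  152. ]
h2 far L [ 511.6 -361.5   50. ]
h2 far R [ 507.6 -383.1   45. ]
h2 near L [ 401.7 -347.9   45. ]
h2 near R [ 396.2 -370.    45. ]
h1 far R [ 517.8 -245.9   45. ]
h1 far L [ 518.6 -221.2   45. ]
rib far [ 523.1 -305.7   56. ]
rib [ 426.6 -304.3   56. ]
rim inR far [ 520.5 -414.8   42. ]
rim inR near [ 397.5 -413.7   42. ]
```

Handle 2 (right) lies skewed ~5°; I'll lay handle 3 first, then straighten it.

Request:
send_rows([
  [0, -2, 5, 20, 0, 0, 0],
  [0, 0, 0, 25, 0, 0, 0],
  [0, 0, 0, 20, 0, 0, 0],
  [0, 0, 0, 15, 0, 0, 0],
  [0, 0, 0, 8, 0, 0, 0],
  [0, 0, 0, 4, 0, 0, 0],
  [0, 0, 0, 1, 0, 0, 0],
  [0, 0, 0, 0, 0, 0, 0],
  [0, 0, 0, 0, 0, 0, 0],
])

```text
time_s: 38.83
ee_pos: [462.7, -273.2, 46.1]
tcp_rot: [3.141, -0.001, -0.03]
contact_force: [0.2, -0.4, -0.8]
grip_width: 19.7
finger_force: 78.4
```

Request:
send_rows([
  [0, 0, 0, 1, 0, 0, 0],
  [0, 0, 0, 1, 0, 0, 0],
  [0, 0, 0, 0.7, 0, 0, 0],
  [0, 0, 0, 0, 0, 0, 0],
])

```text
time_s: 39.33
ee_pos: [462.5, -273.0, 43.6]
tcp_rot: [3.141, -0.0, -0.03]
contact_force: [-1.7, 1.2, 6.6]
grip_width: 19.7
finger_force: 79.3
```

Request:
send_rows([
  [0.3, 0, 0, 0, 0, 0, 0],
  [0.3, 0, 0, 0, 0, 0, 0],
  [0.3, 0, 0, 0, 0, 0, 0],
  [0.3, 0, 0, -10, 0, 0, 0],
  [0.3, 0, 0, -30, 0, 0, 0],
  [0.3, 0, 20, -50, 0, 0, 0],
  [1, 0, 40, -40, 0, 0, 0],
  [1, 0, 30, -20, 0, 0, 0],
  [1, 0, 0, 0, 0, 0, 0],
  [1, 0, 0, 0, 0, 0, 0],
])

```text
time_s: 40.58
ee_pos: [459.4, -362.0, 192.4]
tcp_rot: [-3.14, 0.001, -0.03]
contact_force: [-1.0, 0.4, -0.1]
grip_width: 85.5
finger_force: 0.0
```

Run:
```python
from h import *
st(); handles('wrist',45); save('wrist','w12.png')
```

```text
t 40.58 [ 459.4 -362.   192.4] [-3.14e+00  1.00e-03 -3.00e-02] F [-1.   0.4 -0.1] w 85.5 ff 0.0
reg 0.97 [ 452.3 -363.   118.2   23.    -7.5] [324. 182.]
reg 0.87 [ 458.1 -272.2  117.    25.8   -1.9] [227. 180.]
reg 0.59 [ 461.4 -228.3  117.1   26.5   -1.7] [182. 178.]
reg 0.57 [ 299.7 -266.    86.3   27.    18.7] [241. 329.]
mark 0.92 [ 460.2 -363.2   45. ]
mark 0.92 [ 462.6 -274.6   45. ]
mark 0.82 [ 289.6 -269.3   45. ]
mark 0.75 [ 462.8 -230.5   45. ]
```

View pics/w12.png

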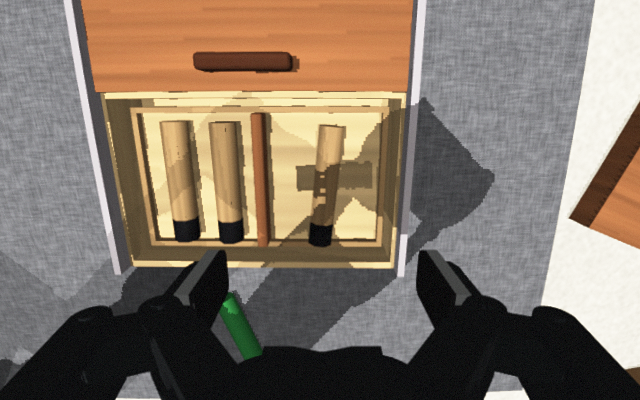

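All three lie on the tray floor: cols 180, 228 straight; the one at col 325 skewed and close to the near rim. Regrasp it with part-open jaws and straighten.

Run:
```python
from h import *
for u,v in ((331,125),(176,121),(225,122)): print(np.round(at('wrist',(u/640,v/400),56),1))
delta(457,-363,42.7,-7.5)
```

```text
[ 512.3 -370.8   56. ]
[ 520.  -238.4   56. ]
[ 517.7 -280.5   56. ]
shift [ -2.5   1.6 149.6] turn [-0.1  0.1  5.9]
```

Request:
send_rows([
  [0.6, -2, 1, 0, 0, 0, 5.8],
  [0.6, 0, 0, 40, 0, 0, 0],
  [0.6, 0, 0, 40, 0, 0, 0],
  [0.6, 0, 0, 40, 0, 0, 0],
  [0.6, 0, 0, 20, 0, 0, 0],
  [0.6, 0, 0, 9.5, 0, 0, 0],
  [0.6, 0, 0, 0, 0, 0, 0],
  [0, 0, 0, 0, 0, 0, 0],
  [0, 0, 0, 0, 0, 0, 0],
  [0, 0, 0, 0, 0, 0, 0],
  [0, 0, 0, 0, 0, 0, 0],
  [0, 0, 0, 0, 0, 0, 0],
], newtons=60)

```text
time_s: 42.28
ee_pos: [458.4, -364.4, 44.8]
tcp_rot: [3.14, -0.002, -0.131]
contact_force: [-0.0, -0.1, 7.1]
grip_width: 20.2
finger_force: 60.2
```

Request:
send_rows([
  [0, 0, 0, -4, 0, 0, 0],
  [0, 0, 0, -6, 0, 0, 0],
  [0, 0, 0, 0, 0, 0, -3],
  [0, 2, -2, 0, 0, 0, -2.8],
  [0, 2, -2.5, 0, 0, 0, 0],
  [0, 0, 0, 0, 0, 0, 0],
  [0, 0, 0, 4, 0, 0, 0],
  [0, 0, 0, 2, 0, 0, 0],
  [0, 0, 0, 1, 0, 0, 0],
  [0, 0, 0, 0, 0, 0, 0],
])

```text
time_s: 43.52
ee_pos: [461.9, -359.6, 46.3]
tcp_rot: [-3.141, 0.0, -0.03]
contact_force: [1.1, -0.4, -1.0]
grip_width: 20.4
finger_force: 59.3
```

Request:
send_rows([
  [0, 0, 0, 1, 0, 0, 0],
  [0, 0, 0, 0.7, 0, 0, 0],
  [0, 0, 0, 0.5, 0, 0, 0],
  [0, 0, 0, 0, 0, 0, 0],
])

```text
time_s: 44.02
ee_pos: [462.0, -359.6, 44.8]
tcp_rot: [3.141, -0.0, -0.03]
contact_force: [-1.1, 1.5, 5.6]
grip_width: 20.1
finger_force: 60.0
```

Request:
send_rows([
  [0.4, 0, 0, 0, 0, 0, 0],
  [0.4, 0, 0, 0, 0, 0, 0],
  [0.4, 0, 0, 0, 0, 0, 0],
  [0.4, 0, 0, 0, 0, 0, 0],
  [0.4, 0, 0, -10, 0, 0, 0],
  [0.4, 0, 0, -30, 0, 0, 0],
  [0.4, 0, 0, -50, 0, 0, 0],
  [1, 0, -40, -40, 0, 0, 0],
  [1, 0, -10, -15, 0, 0, 0],
  [1, 0, 0, 0, 0, 0, 0],
  [1, 0, 0, 0, 0, 0, 0],
])

```text
time_s: 45.4
ee_pos: [462.9, -309.9, 188.0]
tcp_rot: [-3.141, 0.002, -0.03]
contact_force: [0.0, 0.3, -0.5]
grip_width: 85.5
finger_force: 0.0
```

Run:
```python
from h import *
st(); handles('wrist',45); delta(562,-307,75,88.3)
img('scene')
for r in env.mark_of('scene','handle1'): print('scene',round(r['confidence'],2),np.round(at('scene',r['location'],11),1),np.round(at('scene',r['location'],45),1))
```

```text
t 45.4 [ 462.9 -309.9  188. ] [-3.141e+00  2.000e-03 -3.000e-02] F [ 0.   0.3 -0.5] w 85.5 ff 0.0
reg 0.98 [ 460.9 -229.7  116.5   24.8   -1.6] [236. 181.]
reg 0.95 [ 455.6 -359.8  120.2   25.3   -1.6] [376. 181.]
reg 0.95 [ 310.2 -258.8   68.9   24.4   18.5] [279. 322.]
reg 0.94 [ 457.5 -272.4  118.4   23.    -1.7] [282. 182.]
mark 0.96 [ 290.6 -263.2   45. ]
mark 0.92 [ 459.3 -275.8   45. ]
mark 0.82 [ 462.  -230.1   45. ]
mark 0.67 [ 461.7 -358.4   45. ]
shift [  5.9  98.9 112.8] turn [ -0.2   0.  -90. ]
scene 0.96 [748.5 266.9  11. ] [760.3 281.9  45. ]
scene 0.79 [ 451.9 -263.1   11. ] [ 473.1 -231.3   45. ]
scene 0.65 [ 431.2 -394.2   11. ] [ 453.  -358.3   45. ]
scene 0.54 [ 424.9 -332.9   11. ] [ 447. -299.   45.]
scene 0.54 [ 259.6 -257.6   11. ] [ 286.9 -226.    45. ]
```

All three aligned at -1.7° and nothing else is left on the mat. Now the lid.

Request:
send_rows([
  [1, 0, 0, 0, 0, 0, -9],
  [1, 0, 0, 0, 0, 0, -9],
  [1, 0, 0, 0, 0, 0, -9],
  [1, 0, 0, 0, 0, 0, -9],
  [1, 0, 0, 0, 0, 0, -9],
  [1, 0, 0, 0, 0, 0, -9],
  [1, 0, 0, 0, 0, 0, -9],
  [1, 0, 0, 0, 0, 0, -9],
  [1, 0, 0, 0, 0, 0, -9],
  [1, 3, 50, 0, 0, 0, -9],
  [1, 3, 49, 0, 0, 0, 0],
  [1, 0, 0, 0, 0, 0, 0],
])

```text
time_s: 47.15
ee_pos: [564.5, -313.9, 187.6]
tcp_rot: [-3.141, -0.001, 1.543]
contact_force: [-0.2, 0.3, -0.9]
grip_width: 85.3
finger_force: 0.0
```

Run:
```python
from h import *
st(); delta(562,-307,75,88.3); img('wrist')
for r in env.mark_of('wrist','lid_grip'): print(round(r['confidence'],2),np.round(at('wrist',r['location'],81),1))
```

```text
t 47.15 [ 564.5 -313.9  187.6] [-3.141e+00 -1.000e-03  1.543e+00] F [-0.2  0.3 -0.9] w 85.3 ff 0.0
shift [  6.9  -2.7 112.6] turn [-0.  -0.   0.1]
0.81 [ 558.4 -307.5   81. ]
```

Request:
send_rows([
  [1, 7, -3, 40, 0, 0, 0],
  [1, 0, 0, 40, 0, 0, 0],
  [1, 0, 0, 22, 0, 0, 0],
  [1, 0, 0, 10, 0, 0, 0],
  [0, 0, 0, 0, 0, 0, 0],
  [0, 0, 0, 0, 0, 0, 0],
  [0, 0, 0, 0, 0, 0, 0],
  [0, 0, 0, 0, 0, 0, 0],
  [0, 0, 0, 0, 0, 0, 0],
  [0, 0, 0, 0, 0, 0, 0],
], newtons=40)

```text
time_s: 48.5
ee_pos: [559.9, -307.5, 78.2]
tcp_rot: [3.14, 0.001, 1.541]
contact_force: [0.1, 0.3, 6.0]
grip_width: 10.9
finger_force: 41.8
```

Request:
send_rows([
  [0, 0, -8, -1, 0, 0, 0],
  [0, 0, -15, 0, 0, 0, 0],
  [0, 0, -15, 0, 0, 0, 0],
  [0, 0, -15, 0, 0, 0, 0],
  [0, 0, -15, 0, 0, 0, 0],
  [0, 0, -15, 0, 0, 0, 0],
  [0, 0, -15, 0, 0, 0, 0],
  [0, 0, -15, 0, 0, 0, 0],
  [0, 0, -15, 0, 0, 0, 0],
  [0, 0, -15, 0, 0, 0, 0],
  [0, 0, -8, 0, 0, 0, 0],
  [0, 0, 0, 0, 0, 0, 0],
])

```text
time_s: 50.0
ee_pos: [407.2, -302.5, 78.2]
tcp_rot: [-3.14, -0.001, 1.541]
contact_force: [-2.2, 1.5, 0.3]
grip_width: 10.8
finger_force: 41.1
```

Request:
send_rows([
  [0, 0, -2, 0, 0, 0, 0],
  [0, 0, -2, 0, 0, 0, 0],
  [0, 0, -2, 0, 0, 0, 0],
  [0, 0, -1, 0, 0, 0, 0],
  [0, 0, 0, 0, 0, 0, 0],
])

```text
time_s: 50.62
ee_pos: [402.4, -302.4, 78.2]
tcp_rot: [3.14, -0.0, 1.541]
contact_force: [7.5, 2.2, -2.7]
grip_width: 10.7
finger_force: 40.6
```

Request:
send_rows([
  [0, 0, -2, 0, 0, 0, 0],
  [0, 0, -1, 0, 0, 0, 0],
  [0, 0, 0, 0, 0, 0, 0],
])

```text
time_s: 51.0
ee_pos: [402.3, -302.5, 78.2]
tcp_rot: [3.134, 0.001, 1.54]
contact_force: [20.4, 5.0, -11.0]
grip_width: 11.0
finger_force: 39.8
```

Request:
send_rows([
  [0, 0, 3, 0, 0, 0, 0],
  [0, 0, 0, 0, 0, 0, 0],
  [0.5, 0, 0, 0, 0, 0, 0],
  [1, 0, 0, 0, 0, 0, 0],
  [1, 0, 0, 0, 0, 0, 0],
  [1, 0, 0, 0, 0, 0, 0],
  [1, 0, 0, -40, 0, 0, 0],
  [1, 0, 0, -60, 0, 0, 0],
  [1, 0, 20, -50, 0, 0, 0],
  [1, 0, 20, 0, 0, 0, 0],
  [1, 0, 0, 0, 0, 0, 0],
])

```text
time_s: 52.38
ee_pos: [442.1, -303.7, 228.5]
tcp_rot: [3.141, 0.001, 1.542]
contact_force: [-0.1, -1.3, 0.2]
grip_width: 85.3
finger_force: 0.0
```

Run:
```python
from h import *
st(); 
for n in ('wrist','scene','side'):
    img(n)
    for l,z in (('lid_grip',81),('mallet',0),('whetstone',0),('handle1',11),('rib',78)):
        for r in env.mark_of(n,l)[:4]: print(n,l,round(r['confidence'],2),np.round(at(n,r['location'],z),1))
c=env.get_image('wrist')
# lid near edge: colour change along case centre line in the wrist view
p=px('wrist',[[380,-230,66],[386,-230,70],[402.3,-302.5,92],[540,-230,70]]);print(np.round(p))
v=int(p[1,1]); print([tuple(int(a) for a in c[v,u]) for u in range(int(p[1,0])-12,int(p[1,0])+13,2)])
```

```text
t 52.38 [ 442.1 -303.7  228.5] [3.141e+00 1.000e-03 1.542e+00] F [-0.1 -1.3  0.2] w 85.3 ff 0.0
wrist lid_grip 0.6 [ 403.2 -301.9   81. ]
wrist handle1 0.92 [ 263.1 -262.2   11. ]
scene lid_grip 0.87 [ 401.8 -305.3   81. ]
scene mallet 0.96 [787.7 104.9   0. ]
scene whetstone 0.76 [787.3 -84.6   0. ]
scene handle1 0.67 [747.7 260.3  11. ]
scene handle1 0.59 [ 259.5 -260.5   11. ]
side lid_grip 0.56 [ 400.  -301.9   81. ]
side handle1 0.91 [ 264.8 -254.9   11. ]
side handle1 0.62 [739.9 259.5  11. ]
[[252. 102.]
 [258. 101.]
 [278. 185.]
 [428.  96.]]
[(113, 116, 119), (121, 123, 127), (117, 117, 119), (122, 121, 125), (119, 119, 123), (119, 118, 121), (188, 127, 87), (204, 129, 77), (203, 126, 77), (204, 133, 83), (198, 127, 78), (192, 123, 76), (192, 122, 73)]
```

```bash
python3 -c "
from h import *
print(env.job_done())"
```

```text
the job is handed in; nothing more can be done
None
```

The job is handed in after about 52 s of robot time. The top tray is level in the case, all three loose handles lie flat on its floor alongside the rib, and the lid is slid shut to its stop. The other two trays, the hammer and the whetstone were left alone, and I haven't been shown the judge's verdict.

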